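# Slide a sample carrier round the bend into the docking pocket

### The arm

A 6-joint arm with a two-finger parallel gripper is mounted at the origin on a cart in front of the work surface, level with it; the furniture and walls round the work are solid. World frame = base frame: x ahead of the robot, y to its left, z up, the work surface at z = 0. Lengths are in m, angles in degrees, forces in N, time in s.
With the tool pointing down it reaches from about 0.25 to 0.725 m from the base axis. Payload 9.7 kg.
Tool frame: the origin (TCP) lies between the finger pads, 19 mm behind the fingertips; this is the grasp point; z points along the fingers, y is the line along which they close (so a half turn about z gives the same grasp; the last joint's range is limited). The gripper opens to 85 mm and grips with 20 to 120 N. Pads are 22 mm wide; open, the fingers measure 114 mm over their backs; the gripper's body (76 mm by 85 mm) begins 54 mm behind the grasp point. The pads swing forward as they close: fully open they stand 13 mm farther back than shut.
Start: joints at [68.354, 4.979, 10.078, 95.1, 0, 90], TCP at [0.203, 0.511, 0.25] pointing down, gripper open.
Joint ranges: [-179.16, 179.16], [-48.56, 103.87], [-65.8, 70.77], [-126.05, 130.52], [-82.76, 87.17], [-180, 180]. Speed limits (degrees/s): [127.2, 127.2, 147.25, 180, 180, 180].

### API

Orientations are given as [roll, pitch, yaw] about the fixed x, y, z axes, in that order (R = Rz(yaw) Ry(pitch) Rx(roll)).
In Python, from workcell import bot gives the robot as it stands. The module is installed in compiled form; this text tells all that it offers.
- The arm moves only by the shell command python3 -m pendant [FORCE], which reads ROWS from standard input. ROWS is a JSON list of rows, 1 to 5 of them, each of 5 numbers: dx, dy, dz in a scale on which 1.0 is 1 m, then a turn about the tool's z in shares of 45 degrees (1.0 is 45 degrees), then the finger opening in m; each row is the pose to reach, as a shift and turn from the pose commanded when the command began, along the tool's axes at that moment; what a row does not reach only later rows make up. A row lasts 1/12 s, in which the tool goes at most 0.0417 m and 7.16 degrees, less where a joint would pass 70% of its speed; a pose out of reach is approached as far as the arm can. The fingers move at their own pace and stop on an object; FORCE is the grip in N (left out, the last holds). Time passes only in rows, so rows that do not move let the fingers close. It prints the time, the measured TCP pose, the force, the opening and the grip force at its end. Shift and turn numbers lie between -1 and 1, and a call with a number outside is refused. Input that does not fit is refused with a message, and nothing moves.
- bot.get_obs(): the state, without advancing time (a new reading comes with each control period).
- bot.camera(name): name is "scene" or "top" or "wrist"; returns the picture (384x512x3 uint8, blue, green, red); there is no depth.
- bot.camera_info(name): a dict with "mtx" (3x3 intrinsics, pixels), "extrinsics" (4x4, takes a point from camera to world coordinates). Camera axes: x right, y down, z forward; pixel columns grow to the right and rows downward; lengths in m; the calibration is good to about 2 mm. A picture is of the moment at which its call begins: read the wrist's pose just before it. camera_info takes no time and is no camera call; for the wrist camera it gives the pose at the moment of the call.
- bot.job_done(): hands the job in; it is judged then, once.
The state is a dict: "time": time; "q": joint angles; "qd": joint speeds; "joint_efforts": joint torques, N m; "ee_pos": TCP position; "tcp_rot": TCP orientation; "wrist_force": force on the tool from outside, world axes, zero at the start; "torque": the same for the moment, N m; "opening": finger opening in m; "grasp_force": force on a finger pad.
Only numpy, scipy, OpenCV 4.12 (cv2) and the standard library are available. Lean on these libraries where they do the work, as an engineer would, in place of code of your own. Each camera call takes 0.05 s, during which the arm holds its last target. There are 200 camera calls.

### The job

Set the sample carrier upright on the worktop in the flared mouth of the guide rails, then slide it along the worktop through the rails and round the bend, without lifting it out or forcing it against the rails, past the spring gate and right into the docking pocket until the gate has sprung shut behind it. Let go and leave it there upright, and do not disturb the beaker and the specimen cup.

Things in the scene. Friction and masses are not known exactly. Their poses are not given: they have to be found in the camera images.
- carrier: loose sample-tube carrier, about 160 g (+-30%): round grey foot 42 mm wide and 20 mm high, round grey grip tower 24 mm wide from 20 to 70 mm height, capped sample tube fixed in it, top at 109 mm. Origin: centre of the underside, z up. Grip the tower above the rails: tool straight down, TCP 62 mm above the worktop
- track: fixed aluminium guide rails on the worktop, the carrier slides on the worktop between them: 4 mm thick, 20 to 22 mm high. Origin on the worktop in the middle of the open mouth, x = direction of travel in the inlet, y to its left, z up. The course: mouth, straight inlet, bend to the LEFT, straight outlet, docking pocket. The carrier may press on rails, gate and stop with at most 15 N
- mouth (a point): middle of the mouth (origin of the track): open and flared, 77 mm wide at x = 0, narrowing to 45 mm at x = 35 mm; from there the lane is 45 mm wide, growing in small outward steps to 47 mm in the pocket. Rails have 12 mm wide low feet outside. Sliding the carrier takes about 1 to 2 N
- inlet_end (a point): centre of the lane on the worktop at track x = 105 mm, end of the fixed inlet. Clamped settings beyond it differ each time, are not reported and must be felt or seen: the arc (centre-line radius 70 mm) starts 0 to 35 mm past this point; it turns left by 75 to 105 degrees; from its end the carrier's resting place in the pocket is 110 to 130 mm farther, straight on. The clamps do not yield
- gate (a joint): one-way spring gate, a steel flap 34 mm long in the right-hand (outer) rail of the pocket, slanting into the lane in the direction of travel, its tip 93 to 113 mm past the arc. 0 rad = at rest, shut, tip 15 mm into the lane. The passing carrier pushes it aside to about 0.3 rad, 2 to 6 N, mostly sideways; it springs back to 0 behind the carrier and keeps it in
- plunger (a joint): spring plunger (0.6 to 1.4 N) at the closed end of the pocket: 0 m at rest, 0.015 m when the carrier has pushed it right in, at the hard stop. The gate shuts behind the carrier when it is pushed 0.006 to 0.009 m; let go, the carrier rests back against the gate with the plunger still pushed about 0.006 m
- beaker: glass beaker, a bystander, 53 mm in diameter, 70 mm high; origin: centre of its underside
- specimen_cup: closed specimen cup with yellow screw lid, a bystander, 51 mm in diameter, 64 mm high; origin: centre of its underside

How it is judged (in metres and radians):
On the way, in this order (a step that is already met when the one before it is completed fails the run):
1. the carrier stands on the worktop between the rails of the straight inlet lane (x of carrier in the frame of track between 0.045 and 0.11 m and y of carrier in the frame of track between -0.006 and 0.006 m and height (world z) of carrier below 0.008 m and angle between carrier's own z axis and vertical below 0.2 rad), for 0.1 s.
2. the carrier has come round the bend, still on the worktop (y of carrier in the frame of track above 0.07 m and x of carrier in the frame of track above 0.14 m and height (world z) of carrier below 0.008 m), for 0.05 s.
3. the carrier presses the spring gate aside in passing (value of joint gate above 0.2 rad and contact force between carrier and track above 0.2 N and y of carrier in the frame of track above 0.1 m), for 0.02 s.
At the end, for the whole second after the job is handed in: The carrier stands upright (within 0.1 rad) and at rest on the worktop in the docking pocket, keeping the plunger pushed in by more than 3 mm, and the gate has sprung back behind it (below 0.1 rad) (value of joint gate below 0.1 rad and value of joint plunger above 0.003 m and y of carrier in the frame of track above 0.14 m and height (world z) of carrier below 0.006 m and angle between carrier's own z axis and vertical below 0.1 rad and linear speed of carrier below 0.01 m/s); the robot touches nothing.
It fails at once if the carrier presses on the rails, gate or stop with more than 15 N (contact force between carrier and track above 15 N).
It fails at once if the carrier is lifted more than 12 mm (or carried over the rails) beyond the inlet (x of carrier in the frame of track between 0.1 and 0.32 m and y of carrier in the frame of track between -0.03 and 0.36 m and height (world z) of carrier above 0.012 m).
It fails at once if the carrier is tipped by more than 0.4 rad (angle between carrier's own z axis and vertical above 0.4 rad).
It fails at once if the beaker is moved by more than 20 mm (distance of beaker from where it was at the start of the episode above 0.02 m).
It fails at once if the specimen cup is moved by more than 20 mm (distance of specimen_cup from where it was at the start of the episode above 0.02 m).
It also fails if it takes over 72 s, if anything falls off the work surface, if the arm or the gripper's body presses on something with over 40 N, if the wrist force passes 120 N, or if a joint passes its speed limit or range.

## Working session

There is one attempt and no reset: what is moved stays moved. The work goes in short steps, Python scripts to look and compute and a shell command to move; the robot and the scene stay as the last step left them, time stands still between calls to the robot, and variables do not carry over. Pictures are saved under pics/ and viewed, at most 10 in all, crops included, and the job is handed in when it is done.

```bash
mkdir -p pics; python3 - <<'E'
from workcell import bot
import cv2
o=bot.get_obs();print({k:o[k] for k in('time','ee_pos','tcp_rot','opening')})
for n in('top','scene'):
    im=bot.camera(n);cv2.imwrite(f'pics/{n}0.png',im);print(n,bot.camera_info(n))
E
```

```text
{'time': 0.0, 'ee_pos': array([0.20279101, 0.51102757, 0.24924636]), 'tcp_rot': array([-1.79921758e+02, -3.40429359e-04,  1.58356259e+02]), 'opening': 0.08533258265893533}
top {'mtx': array([[489.94063778,   0.        , 260.84562901],
       [  0.        , 489.94063778, 193.75685998],
       [  0.        ,   0.        ,   1.        ]]), 'extrinsics': array([[ 0.04908263, -0.97013365,  0.23755335,  0.22671022],
       [-0.9987676 , -0.0494256 ,  0.00451562, -0.13985783],
       [ 0.00736046, -0.23748223, -0.971364  ,  1.30074814],
       [ 0.        ,  0.        ,  0.        ,  1.        ]])}
scene {'mtx': array([[377.03924479,   0.        , 252.1433085 ],
       [  0.        , 377.03924479, 194.12819024],
       [  0.        ,   0.        ,   1.        ]]), 'extrinsics': array([[ 0.80160743, -0.44390188,  0.40047053,  0.06449522],
       [-0.59779796, -0.58623584,  0.54677705, -0.71890558],
       [-0.00794519, -0.67770101, -0.73529464,  0.84921845],
       [ 0.        ,  0.        ,  0.        ,  1.        ]])}
```

View pics/top0.png

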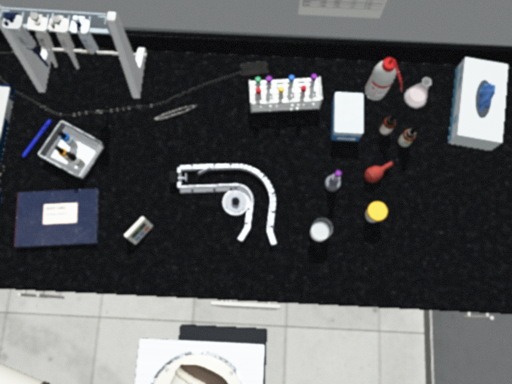

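View pics/scene0.png

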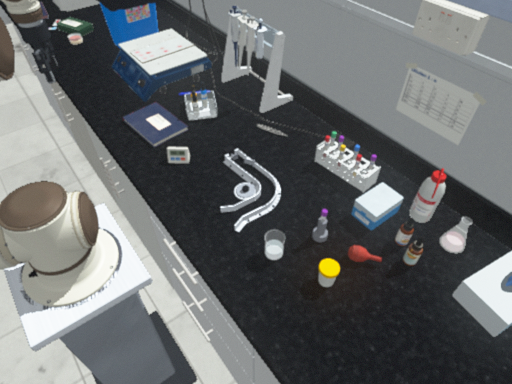

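The top view shows the mouth at about (257,242), the lane going up and bending left, and the pocket end at about (180,178). The carrier is at (333,181), the beaker at (320,230) and the cup at (376,211). Next I'll view an enlarged, rectified crop of the rail-top plane.

```bash
cat > h.py <<'E'
import numpy as np,cv2
from workcell import bot
def ray(n,uv,z,info=None):
    c=info or bot.camera_info(n);E=c['extrinsics'];uv=np.atleast_2d(uv).astype(float)
    d=np.c_[uv,np.ones(len(uv))]@np.linalg.inv(c['mtx']).T@E[:3,:3].T
    return (E[:3,3]+d*((z-E[2,3])/d[:,2])[:,None])[:,:2]
def proj(n,P,info=None):
    c=info or bot.camera_info(n);E=c['extrinsics'];p=(np.atleast_2d(P)-E[:3,3])@E[:3,:3]@c['mtx'].T
    return p[:,:2]/p[:,2:]
def rect(n,im,z,x0,y0,w,h,s,info=None):
    # rectified view at height z: rows down = -x, cols right = -y ; top-left world (x0,y0)
    wc=np.array([[x0,y0,z],[x0,y0-w,z],[x0-h,y0-w,z],[x0-h,y0,z]])
    src=proj(n,wc,info).astype(np.float32);dst=np.float32([[0,0],[w*s,0],[w*s,h*s],[0,h*s]])
    return cv2.warpPerspective(im,cv2.getPerspectiveTransform(src,dst),(int(w*s),int(h*s)),flags=cv2.INTER_CUBIC)
E
python3 - <<'E'
from h import *
im=cv2.imread('pics/top0.png')
print(ray('top',[[257,242],[180,178]],0.02),'car',ray('top',[[333,181]],.1))
r=rect('top',im,.021,.66,.09,.5,.37,1600);cv2.imwrite('pics/rect0.png',r)
hsv=cv2.cvtColor(im,cv2.COLOR_BGR2HSV)
for n,lo,hi,z in(('purple',(125,60,40),(160,255,255),.109),('yellow',(20,150,100),(35,255,255),.064)):
  for v in('top','scene'):
    H=cv2.cvtColor(cv2.imread(f'pics/{v}0.png'),cv2.COLOR_BGR2HSV)
    k,_,st,c=cv2.connectedComponentsWithStats(cv2.inRange(H,lo,hi))
    for i in range(1,k):
      if st[i,4]>15:print(n,v,st[i],c[i],ray(v,c[i],z))
E
```

```text
[[ 0.40906463 -0.13021711]
 [ 0.57267195  0.08699167]] car [[ 0.56303766 -0.31582656]]
purple top [310  72   8   9  46] [313.45652174  75.5       ] [[ 0.84915122 -0.25835292]]
purple top [265  74   8   9  47] [268.53191489  77.59574468] [[ 0.83673356 -0.13912166]]
purple top [334 169   9   8  57] [338.         172.47368421] [[ 0.58356307 -0.32686012]]
purple scene [338 134   7   8  39] [340.8974359  138.05128205] [[ 0.82660212 -0.14516625]]
purple scene [370 154   8   7  45] [373.15555556 156.91111111] [[ 0.83849155 -0.26351237]]
purple scene [320 208   9   9  59] [324.06779661 211.83050847] [[ 0.57735563 -0.32866732]]
yellow top [367 201  22  21 181] [377.72928177 210.91712707] [[ 0.4989719  -0.43767175]]
yellow scene [341 144   5   6  20] [342.5  146.65] [[ 0.84563238 -0.14391435]]
yellow scene [318 258  23  20 357] [328.96358543 267.40896359] [[ 0.49615937 -0.43773548]]
```

View pics/rect0.png

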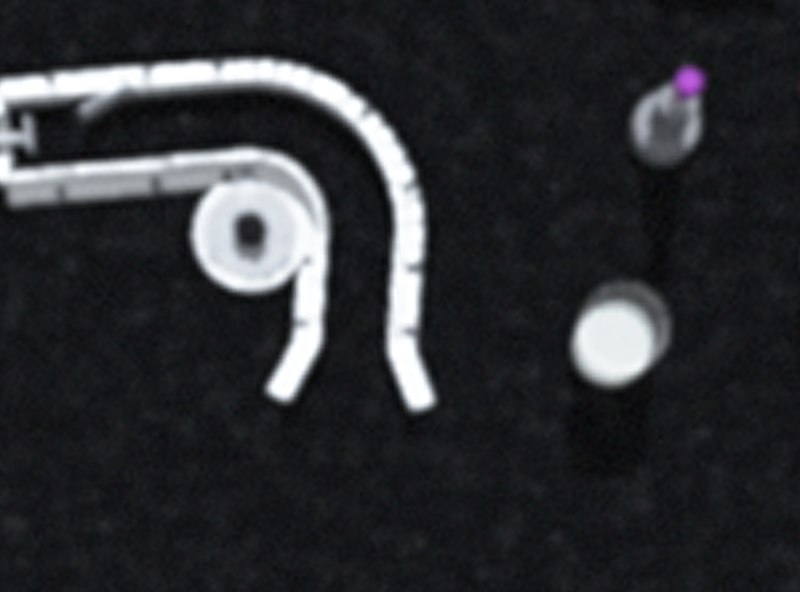

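Careful with the scale: turns go in shares of 45 degrees. That gives: -21.64 degrees is -0.4809.

```bash
echo '[[-0.032,-0.026,-0.01,-0.1111,0.085],[-0.064,-0.052,-0.02,-0.2444,0.085],[-0.096,-0.078,-0.03,-0.3778,0.085],[-0.128,-0.104,-0.04,-0.4809,0.085],[-0.16,-0.13,-0.05,-0.4809,0.085]]' | python3 -m pendant; echo '[[-0.02,-0.036,0,0,0.085],[-0.04,-0.072,0,0,0.085],[-0.06,-0.108,0,0,0.085],[-0.08,-0.144,0,0,0.085],[-0.1,-0.18,0,0,0.085]]' | python3 -m pendant;echo '[[-0.02,-0.036,0,0,0.085],[-0.04,-0.072,0,0,0.085],[-0.06,-0.108,0,0,0.085],[-0.08,-0.144,0,0,0.085],[-0.1,-0.18,0,0,0.085]]' | python3 -m pendant;echo '[[0,0,0,0,0.085],[0,0,0,0,0.085]]' | python3 -m pendant; python3 - <<'E'
from h import *
c=bot.camera_info('wrist');im=bot.camera('wrist');cv2.imwrite('pics/w1.png',im)
np.save('w1.npy',c);print(c,bot.get_obs()['q'],bot.get_obs()['wrist_force'])
E
```

```text
time: 0.52
ee_pos: [0.3021, 0.3328, 0.2992]
tcp_rot: [-180.0, -0.0, -179.7]
wrist_force: [1.5, 0.3, 0.9]
opening: 0.0849
grasp_force: 0.0
time: 0.93
ee_pos: [0.4022, 0.1526, 0.2991]
tcp_rot: [180.0, 0.0, -180.0]
wrist_force: [0.7, 0.3, -0.5]
opening: 0.0849
grasp_force: 0.0
time: 1.35
ee_pos: [0.5022, -0.0276, 0.2989]
tcp_rot: [180.0, -0.0, 180.0]
wrist_force: [1.2, 1.4, 0.3]
opening: 0.0848
grasp_force: 0.0
time: 1.52
ee_pos: [0.5022, -0.0272, 0.298]
tcp_rot: [180.0, -0.1, 179.8]
wrist_force: [-0.6, -0.2, 0.5]
opening: 0.0848
grasp_force: 0.0
{'mtx': array([[308.03622439,   0.        , 251.41775878],
       [  0.        , 308.03622439, 195.73712748],
       [  0.        ,   0.        ,   1.        ]]), 'extrinsics': array([[ 2.95328922e-03,  9.46789317e-01,  3.21840438e-01,
         4.18617993e-01],
       [ 9.99995384e-01, -2.56611243e-03, -1.62722795e-03,
        -2.53225197e-02],
       [-7.14763294e-04,  3.21843758e-01, -9.46792524e-01,
         4.23629686e-01],
       [ 0.00000000e+00,  0.00000000e+00,  0.00000000e+00,
         1.00000000e+00]])} [-2.97284431e+00 -1.09314251e-01  1.02684664e+01  1.00467318e+02
  1.41802894e-02 -2.85456687e+00] [-0.48314132  0.6835976  -0.5342271 ]
```

View pics/w1.png

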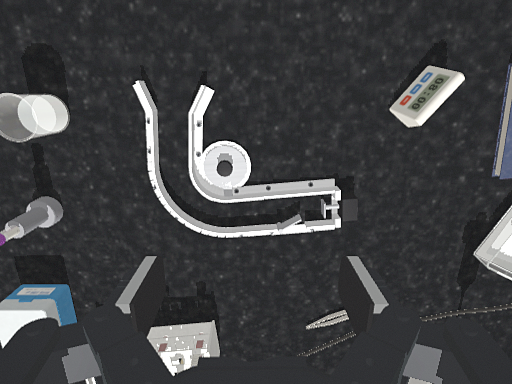

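The wrist view shows the whole track: mouth at the top (138–210, 85), gate flap near (292,222), and plunger and pocket end near (335,208). I'll rectify this view at rail-top height.

```bash
python3 - <<'E'
from h import *
c=np.load('w1.npy',allow_pickle=True).item()
r=rect('wrist',cv2.imread('pics/w1.png'),.021,.61,.12,.3,.22,2600,c)
for i in range(1,15):cv2.line(r,(i*52,0),(i*52,6 if i%5 else 14),(0,255,255),1)
cv2.imwrite('pics/r1.png',r)
# knob/rail bright mask edges along rows
g=cv2.cvtColor(r,cv2.COLOR_BGR2GRAY)
def runs(v):
    d=np.diff(np.r_[0,(v>150).astype(int),0]);return [(int(a),int(b)) for a,b in zip(np.where(d==1)[0],np.where(d==-1)[0]) if b-a>4]
for y in range(280,560,25):print('row',y,'x=%.4f'%(.61-y/2600),[(round(.12-a/2600,4),round(.12-b/2600,4)) for a,b in runs(g[y])])
for x in range(20,420,30):print('col',x,'y=%.4f'%(.12-x/2600),[(round(.61-a/2600,4),round(.61-b/2600,4)) for a,b in runs(g[:,x])])
E
```

```text
row 280 x=0.5023 [(-0.0288, -0.0704), (-0.0719, -0.1038), (-0.105, -0.11), (-0.1496, -0.1646)]
row 305 x=0.4927 [(-0.0342, -0.0888), (-0.0912, -0.1031), (-0.1042, -0.1096), (-0.1488, -0.1531), (-0.1542, -0.1592)]
row 330 x=0.4831 [(-0.0462, -0.0777), (-0.0904, -0.1027), (-0.1038, -0.1088), (-0.1485, -0.1523), (-0.1531, -0.1635)]
row 355 x=0.4735 [(-0.0896, -0.1019), (-0.1031, -0.1081), (-0.1481, -0.1627)]
row 380 x=0.4638 [(-0.0888, -0.1012), (-0.1023, -0.1073), (-0.1469, -0.1515), (-0.1527, -0.1623)]
row 405 x=0.4542 [(-0.0885, -0.1008), (-0.1015, -0.1069), (-0.1465, -0.1508), (-0.1515, -0.1562)]
row 430 x=0.4446 [(-0.0862, -0.1062), (-0.1462, -0.15), (-0.1504, -0.1608)]
row 455 x=0.4350 [(-0.0812, -0.1012), (-0.1473, -0.1523), (-0.1531, -0.1638)]
row 480 x=0.4254 [(-0.0758, -0.0958), (-0.1515, -0.1565), (-0.1569, -0.1677)]
row 505 x=0.4158 [(-0.0754, -0.0904), (-0.1546, -0.1708)]
row 530 x=0.4062 [(-0.1635, -0.1677)]
row 555 x=0.3965 []
col 20 y=0.1123 []
col 50 y=0.1008 [(0.6023, 0.5992)]
col 80 y=0.0892 [(0.6065, 0.5688), (0.5685, 0.5473), (0.5465, 0.5412)]
col 110 y=0.0777 [(0.6077, 0.5915), (0.5881, 0.5785), (0.5758, 0.5692), (0.5527, 0.5312)]
col 140 y=0.0662 [(0.6081, 0.5923), (0.5535, 0.5323)]
col 170 y=0.0546 [(0.61, 0.5931), (0.5546, 0.5423), (0.5354, 0.5331)]
col 200 y=0.0431 [(0.61, 0.5977), (0.5935, 0.5896), (0.5554, 0.5342)]
col 230 y=0.0315 [(0.61, 0.5965), (0.5565, 0.5354)]
col 260 y=0.0200 [(0.61, 0.6035), (0.5577, 0.5365)]
col 290 y=0.0085 [(0.61, 0.5981), (0.5585, 0.5373)]
col 320 y=-0.0031 [(0.61, 0.5981), (0.5592, 0.5473), (0.5404, 0.5381)]
col 350 y=-0.0146 [(0.61, 0.5992), (0.5612, 0.5392)]
col 380 y=-0.0262 [(0.61, 0.6004), (0.5619, 0.5404)]
col 410 y=-0.0377 [(0.61, 0.6004), (0.5631, 0.5423), (0.5392, 0.4888)]
```

View pics/r1.png

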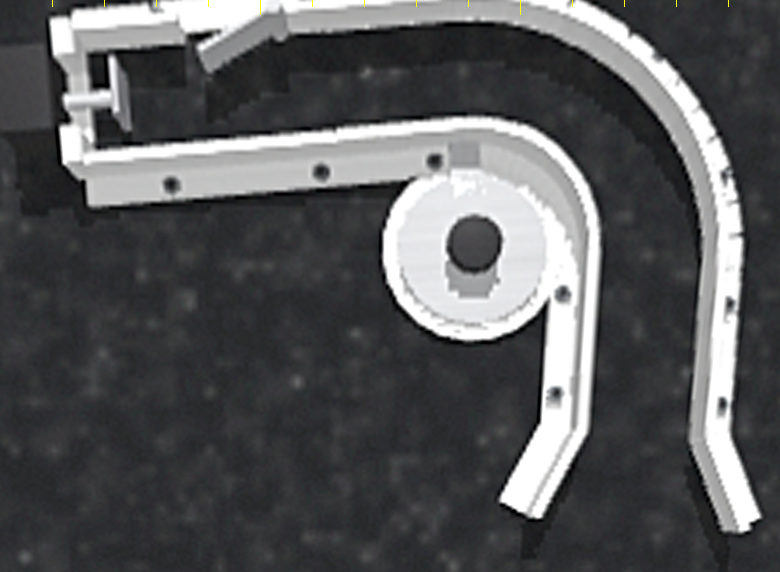

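Taking values from the rectified picture:

| Item | Value |
|---|---|
| Inlet centre line | passes (0.4542, -0.1294), heading -3.8° |
| Arc centre | about (0.5177, -0.0635), close to the knob |
| Arc start | about at inlet_end |
| Outlet heading | about 95.2° |
| Carrier | about (0.580, -0.327) |

Next I'll go to the carrier, squeeze it once, turn 90° and grip again, so that it is centred both ways.

```bash
echo '[[-0.01,-0.036,0.016,0,0.085],[-0.02,-0.072,0.032,0,0.085],[-0.03,-0.108,0.048,0,0.085],[-0.04,-0.144,0.064,0,0.085],[-0.05,-0.18,0.08,0,0.085]]' | python3 -m pendant | tail -5; echo '[[-0.009,-0.038,0.015,0,0.085],[-0.018,-0.076,0.03,0,0.085],[-0.028,-0.114,0.048,0,0.085],[-0.028,-0.12,0.055,0,0.085],[-0.028,-0.12,0.055,0,0.085]]' | python3 -m pendant
python3 - <<'E'
from h import *
c=bot.camera_info('wrist');im=bot.camera('wrist');cv2.imwrite('pics/w2.png',im)
H=cv2.cvtColor(im,cv2.COLOR_BGR2HSV)
k,_,st,q=cv2.connectedComponentsWithStats(cv2.inRange(H,(125,60,40),(160,255,255)))
for i in range(1,k):
  if st[i,4]>15:print(st[i],q[i],ray('wrist',q[i],.107,c))
cs=[(v,cv2.imread(f'pics/{v}0.png'),uv) for v,uv in(('top',[338,172.47]),('scene',[324.07,211.83]))]
A=np.zeros((3,3));b=np.zeros(3)
for v,uv,cc in(('top',[338,172.47],bot.camera_info('top')),('scene',[324.07,211.83],bot.camera_info('scene')),):
    E=cc['extrinsics'];d=E[:3,:3]@np.linalg.inv(cc['mtx'])@np.r_[uv,1];d/=np.linalg.norm(d);M=np.eye(3)-np.outer(d,d);A+=M;b+=M@E[:3,3]
print(np.linalg.solve(A,b),bot.get_obs()['ee_pos'])
E
```

```text
ee_pos: [0.552, -0.2052, 0.2189]
tcp_rot: [-180.0, 0.0, -179.9]
wrist_force: [0.4, 1.1, 1.0]
opening: 0.0845
grasp_force: 0.0
time: 2.4
ee_pos: [0.5792, -0.3256, 0.1609]
tcp_rot: [179.9, -0.2, 179.9]
wrist_force: [-1.2, -0.0, -0.4]
opening: 0.0851
grasp_force: 0.0
[240 216  25  31 617] [251.66936791 231.26256078] [[ 0.58060394 -0.32378664]]
[ 0.58318525 -0.32656789  0.10379085] [ 0.57946987 -0.3242989   0.16283752]
```

View pics/w2.png

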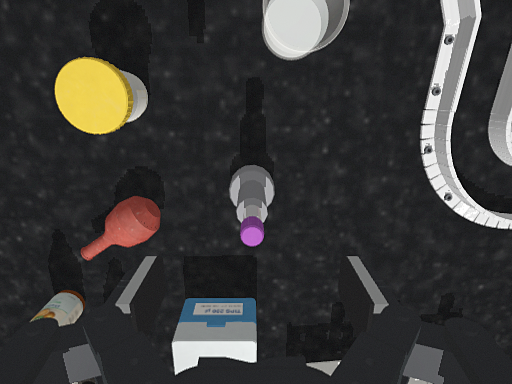

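The carrier is centred between the fingers (cap at (252,231)), and the beaker is clear at (305,20). I'll descend and squeeze lightly.

```bash
echo '[[0,-0.001,0.035,0,0.085],[0,-0.001,0.07,0,0.085],[0,-0.001,0.095,0,0.085],[0,-0.001,0.101,0,0.085],[0,-0.001,0.101,0,0.085]]' | python3 -m pendant | tail -5; echo '[[0,0,0,0,0.02],[0,0,0,0,0.02],[0,0,0,0,0.02],[0,0,0,0,0.02],[0,0,0,0,0.02]]' | python3 -m pendant 20;echo '[[0,0,0,0,0.02],[0,0,0,0,0.02]]' | python3 -m pendant 20;
```

```text
ee_pos: [0.5795, -0.324, 0.0629]
tcp_rot: [179.9, -0.1, -179.9]
wrist_force: [-0.1, -0.4, 0.2]
opening: 0.0847
grasp_force: 0.0
time: 3.28
ee_pos: [0.5802, -0.3267, 0.0642]
tcp_rot: [-180.0, 0.1, 180.0]
wrist_force: [-0.8, 0.2, 1.7]
opening: 0.0249
grasp_force: 0.6
time: 3.45
ee_pos: [0.5802, -0.3266, 0.0641]
tcp_rot: [-180.0, 0.1, 180.0]
wrist_force: [0.9, 1.2, 5.2]
opening: 0.023
grasp_force: 22.7
```

Converted, 19 degrees is 0.4222.

```bash
echo '[[0,0,0,0,0.05],[0,0,0,0,0.05],[0,0,0,0.1111,0.05],[0,0,0,0.2667,0.05],[0,0,0,0.4222,0.05]]' | python3 -m pendant >/dev/null; echo '[[0,0,0,0.1556,0.05],[0,0,0,0.3111,0.05],[0,0,0,0.4667,0.05],[0,0,0,0.6222,0.05],[0,0,0,0.7778,0.05]]' | python3 -m pendant>/dev/null;echo '[[0,0,0,0.1556,0.05],[0,0,0,0.3111,0.05],[0,0,0,0.4667,0.05],[0,0,0,0.6222,0.05],[0,0,0,0.8,0.05]]' | python3 -m pendant>/dev/null; echo '[[0,0,0,0,0.05],[0,0,0,0,0.05],[0,0,0,0,0.02],[0,0,0,0,0.02],[0,0,0,0,0.02]]' | python3 -m pendant; echo '[[0,0,0,0,0.02],[0,0,0,0,0.02],[0,0,0,0,0.02]]' | python3 -m pendant 25;
```

```text
time: 5.12
ee_pos: [0.5797, -0.3264, 0.0629]
tcp_rot: [-180.0, -0.0, 90.9]
wrist_force: [0.9, -0.2, -1.1]
opening: 0.023
grasp_force: 21.4
time: 5.37
ee_pos: [0.5797, -0.3264, 0.063]
tcp_rot: [-180.0, -0.0, 90.9]
wrist_force: [0.2, 0.4, -1.0]
opening: 0.0229
grasp_force: 24.5
```

```bash
echo '[[0,0,-0.02,0,0.02],[0,0,-0.042,0,0.02],[0.035,-0.015,-0.042,0,0.02],[0.07,-0.035,-0.042,0,0.02],[0.1,-0.06,-0.042,0,0.02]]' | python3 -m pendant|tail -5; echo '[[0.025,-0.024,0,0,0.02],[0.05,-0.048,0,0,0.02],[0.075,-0.072,0,0,0.02],[0.098,-0.097,0,0,0.02],[0.098,-0.097,0,0,0.02]]' | python3 -m pendant; echo '[[0,0,0,0,0.02]]' | python3 -m pendant
```

```text
ee_pos: [0.518, -0.226, 0.1047]
tcp_rot: [180.0, -0.0, 90.8]
wrist_force: [0.1, 0.6, -1.1]
opening: 0.0233
grasp_force: 24.9
time: 6.2
ee_pos: [0.4158, -0.1278, 0.1049]
tcp_rot: [-179.9, -0.1, 90.9]
wrist_force: [0.4, -1.4, -1.6]
opening: 0.0234
grasp_force: 25.1
time: 6.28
ee_pos: [0.4191, -0.1299, 0.1055]
tcp_rot: [179.9, 0.0, 90.9]
wrist_force: [0.3, -0.8, -1.9]
opening: 0.0232
grasp_force: 25.1
```

```bash
echo '[[0.001,0.001,0.02,0,0.02],[0.001,0.001,0.035,0,0.02],[0.001,0.001,0.04,0,0.02],[0.001,0.001,0.042,0,0.02],[0.001,0.001,0.042,0,0.02]]' | python3 -m pendant; python3 - <<'E'
from h import *
for i in range(4):
  c=bot.camera_info('top');im=bot.camera('top');o=bot.get_obs();print(o['ee_pos'].round(4),o['wrist_force'].round(2))
r=rect('top',im,.021,.61,.12,.3,.25,2600);cv2.imwrite('pics/r2.png',r)
E
```

```text
time: 6.7
ee_pos: [0.4212, -0.1301, 0.0633]
tcp_rot: [-180.0, 0.0, 90.8]
wrist_force: [1.1, 0.0, -2.0]
opening: 0.0231
grasp_force: 25.1
[ 0.4213 -0.1301  0.0636] [ 0.58  0.08 -1.83]
[ 0.4214 -0.13    0.0637] [-0.03  0.07 -1.9 ]
[ 0.4214 -0.13    0.0637] [ 0.91 -1.21 -1.47]
[ 0.4213 -0.1299  0.0636] [-0.27  0.95 -1.78]
```

View pics/r2.png

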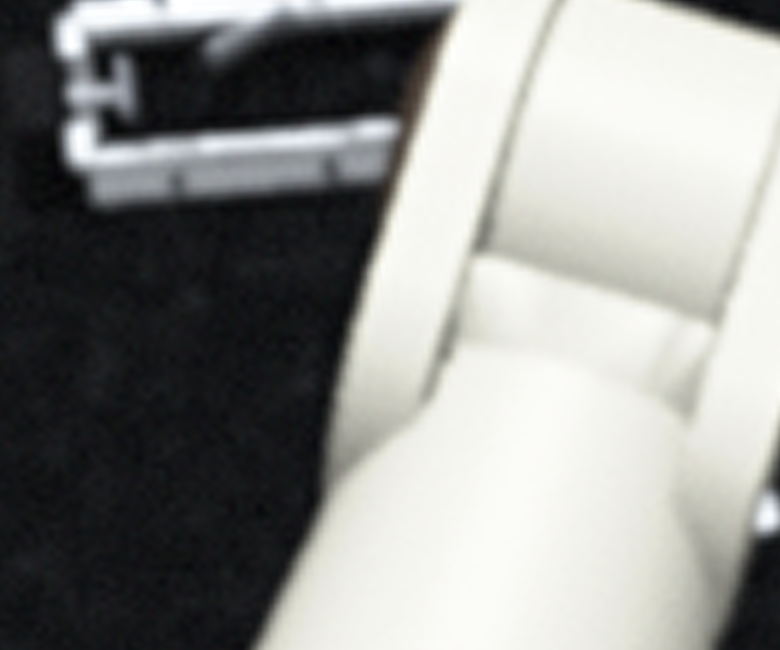

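The arm hides the carrier in the top view, so I'll go on by feel along the measured centre line. First I'll lower the last 0.7 mm and move towards the lane.

```bash
echo '[[0.001,0.003,0.0004,0,0.02],[0.002,0.006,0.0007,0,0.02],[0.0023,0.01,0.0007,0,0.02],[0.0023,0.014,0.0007,0,0.02],[0.0023,0.018,0.0007,0,0.02]]' | python3 -m pendant; echo '[[0,0,0,0,0.02]]' | python3 -m pendant
```

```text
time: 7.32
ee_pos: [0.4391, -0.1271, 0.0627]
tcp_rot: [-180.0, 0.0, 90.8]
wrist_force: [-6.3, -2.9, 7.6]
opening: 0.023
grasp_force: 25.9
time: 7.4
ee_pos: [0.4395, -0.1273, 0.0627]
tcp_rot: [180.0, 0.0, 90.8]
wrist_force: [-2.9, -0.6, 5.0]
opening: 0.023
grasp_force: 25.7
```

```bash
echo '[[-0.0005,0.003,-0.0004,0,0.02],[-0.001,0.006,-0.0005,0,0.02],[-0.0016,0.009,-0.0005,0,0.02],[-0.0019,0.012,-0.0005,0,0.02],[-0.0022,0.015,-0.0005,0,0.02]]' | python3 -m pendant; echo '[[0,0,0,0,0.02]]' | python3 -m pendant
```

```text
time: 7.82
ee_pos: [0.4543, -0.1291, 0.0628]
tcp_rot: [180.0, -0.0, 90.8]
wrist_force: [-3.0, -0.2, 0.5]
opening: 0.0229
grasp_force: 25.3
time: 7.9
ee_pos: [0.4547, -0.1292, 0.0629]
tcp_rot: [180.0, -0.0, 90.8]
wrist_force: [0.3, -0.2, 0.1]
opening: 0.0232
grasp_force: 25.3
```

```bash
for i in 1 2 3 4; do echo '[[0.0003,0,0,0,0.02],[0.0005,0,0,0,0.02]]' | python3 -m pendant | egrep 'ee|force' |head -2; done
```

```text
ee_pos: [0.4543, -0.1287, 0.063]
wrist_force: [0.7, -0.9, 0.4]
ee_pos: [0.4541, -0.1284, 0.0631]
wrist_force: [1.2, -2.7, -0.4]
ee_pos: [0.4541, -0.128, 0.0631]
wrist_force: [2.1, -4.6, 1.1]
ee_pos: [0.4541, -0.1278, 0.0632]
wrist_force: [1.8, -6.4, 0.3]
```

```bash
echo '[[-0.001,0,0,0,0.02],[-0.002,0,0,0,0.02],[-0.0025,0,0,0,0.02]]' | python3 -m pendant | egrep 'ee|force' |head -2; for i in 1 2 3 4; do echo '[[-0.0003,0,0,0,0.02],[-0.0005,0,0,0,0.02]]' | python3 -m pendant | egrep 'ee|force' |head -2; done
```

```text
ee_pos: [0.4538, -0.1293, 0.0629]
wrist_force: [0.6, 1.7, 1.5]
ee_pos: [0.4537, -0.1298, 0.0629]
wrist_force: [0.9, 2.0, 0.5]
ee_pos: [0.4537, -0.1304, 0.0628]
wrist_force: [0.2, 2.5, 1.5]
ee_pos: [0.4538, -0.1311, 0.0628]
wrist_force: [-1.0, 2.5, 1.0]
ee_pos: [0.4538, -0.1317, 0.0628]
wrist_force: [0.3, 1.8, 0.8]
```

```bash
for i in 1 2 3 4; do echo '[[-0.0003,0,0,0,0.02],[-0.0005,0,0,0,0.02]]' | python3 -m pendant | egrep 'ee|force' |head -2; done
```

```text
ee_pos: [0.4539, -0.1322, 0.0629]
wrist_force: [-0.1, 1.1, 0.3]
ee_pos: [0.4539, -0.1325, 0.0629]
wrist_force: [-0.5, 3.9, 1.6]
ee_pos: [0.4539, -0.1328, 0.0629]
wrist_force: [-2.1, 6.4, 2.2]
ee_pos: [0.4539, -0.133, 0.063]
wrist_force: [-0.8, 8.0, 3.4]
```

```bash
echo '[[0.0015,0,0,0,0.02],[0.003,0.002,0,0,0.02],[0.0026,0.007,0,0,0.02],[0.0023,0.012,0,0,0.02],[0.0019,0.017,0,0,0.02]]' | python3 -m pendant| egrep 'ee|force' |head -2;  echo '[[-0.0004,0.005,0,0,0.02],[-0.0008,0.01,0,0,0.02],[-0.0012,0.015,0,0,0.02],[-0.0016,0.02,0,0,0.02]]' | python3 -m pendant| egrep 'ee|force' |head -2
```

```text
ee_pos: [0.4715, -0.1317, 0.0628]
wrist_force: [-1.6, 0.5, 1.1]
ee_pos: [0.4915, -0.1329, 0.0628]
wrist_force: [-2.3, 0.2, 2.2]
```

```bash
echo '[[-0.0004,0.006,0,0,0.02],[-0.0008,0.012,0,0,0.02],[-0.0012,0.017,0,0,0.02],[-0.0014,0.021,0,0,0.02]]' | python3 -m pendant| egrep 'ee|force' |head -2;  echo '[[0,0.005,0,0,0.02],[0,0.0105,0,0,0.02]]' | python3 -m pendant| egrep 'ee|force' |head -2
```

```text
ee_pos: [0.5126, -0.134, 0.0628]
wrist_force: [-1.7, 0.2, 0.7]
ee_pos: [0.5229, -0.1338, 0.0629]
wrist_force: [-0.9, 0.7, 0.2]
```

```bash
cat > g.py <<'E'
import sys
from h import *
# remaining: next arc points in tool axes from measured pose ; args: bx by
bx,by=[float(a)/1000 for a in sys.argv[1:3]]
o=bot.get_obs();p=o['ee_pos'][:2];f=o['wrist_force'][:2];ya=np.deg2rad(o['tcp_rot'][2])
T=np.array([[np.cos(ya),np.sin(ya)],[np.sin(ya),-np.cos(ya)]])
C=np.array([.5177,-.0644])+[bx,by];r=p-C;ph=np.degrees(np.arctan2(r[0],-r[1]))
u=np.array([np.cos(np.radians(ph)),np.sin(np.radians(ph))]);n=np.array([-u[1],u[0]])
print('t',round(o['time'],2),'phi %.1f radial %.2fmm  Ft %.1f  Fn(left+) %.1f z %.4f'%(ph,(np.linalg.norm(r)-.07)*1e3,f@u,f@n,o['ee_pos'][2]))
for d in(5,10,15,20):
    a=np.radians(min(ph+d,95.2));q=C+.07*np.array([np.sin(a),-np.cos(a)])
    if ph+d>95.2: q=q+.07*np.radians(ph+d-95.2)*np.array([-.0906,.9959])
    print(d,(T@(q-p)).round(4))
E
python3 g.py 0 0
```

```text
t 11.4 phi 4.3 radial -0.43mm  Ft -0.9  Fn(left+) 0.8 z 0.0629
5 [0.0002 0.0061]
10 [0.0014 0.0121]
15 [0.003 0.018]
20 [0.0052 0.0237]
```

```bash
echo '[[0.0004,0.006,0,0,0.02],[0.0016,0.012,0,0,0.02],[0.0032,0.018,0,0,0.02]]' | python3 -m pendant >/dev/null; python3 g.py 0 0
```

```text
t 11.65 phi 19.5 radial -0.11mm  Ft -1.5  Fn(left+) -0.2 z 0.0629
5 [0.0021 0.0057]
10 [0.0048 0.0112]
15 [0.008  0.0164]
20 [0.0116 0.0214]
```

```bash
echo '[[0.0021,0.0057,0,0,0.02],[0.0048,0.0112,0,0,0.02],[0.008,0.0164,0,0,0.02]]' | python3 -m pendant >/dev/null; python3 g.py 0 0
```

```text
t 11.9 phi 34.6 radial -0.18mm  Ft -1.5  Fn(left+) 0.7 z 0.0629
5 [0.0035 0.005 ]
10 [0.0075 0.0096]
15 [0.0119 0.0138]
20 [0.0167 0.0177]
```

```bash
echo '[[0.0035,0.005,0,0,0.02],[0.0075,0.0096,0,0,0.02],[0.0119,0.0138,0,0,0.02]]' | python3 -m pendant >/dev/null; python3 g.py 0 0
```

```text
t 12.15 phi 49.6 radial -0.21mm  Ft -2.8  Fn(left+) 0.3 z 0.0630
5 [0.0046 0.004 ]
10 [0.0097 0.0074]
15 [0.0151 0.0103]
20 [0.0207 0.0128]
```

```bash
echo '[[0.0046,0.004,0,0,0.02],[0.0097,0.0074,0,0,0.02],[0.0151,0.0103,0,0,0.02]]' | python3 -m pendant >/dev/null; python3 g.py 0 0
```

```text
t 12.4 phi 64.7 radial -0.16mm  Ft 0.4  Fn(left+) 0.1 z 0.0630
5 [0.0055 0.0026]
10 [0.0113 0.0045]
15 [0.0172 0.006 ]
20 [0.0233 0.0069]
```

```bash
echo '[[0.0055,0.0026,0,0,0.02],[0.0113,0.0045,0,0,0.02],[0.0172,0.006,0,0,0.02]]' | python3 -m pendant >/dev/null; python3 g.py 0 0
```

```text
t 12.65 phi 79.6 radial -0.19mm  Ft -0.3  Fn(left+) -1.0 z 0.0631
5 [0.006  0.0011]
10 [0.0121 0.0015]
15 [0.0182 0.0014]
20 [0.0243 0.0009]
```

```bash
echo '[[0.006,0.0011,0.0001,0,0.02],[0.0121,0.0015,0.0002,0,0.02],[0.0182,0.0014,0.0002,0,0.02]]' | python3 -m pendant >/dev/null; python3 g.py 0 0; echo '[[0,0,0,0,0.02]]' | python3 -m pendant
```

```text
t 12.9 phi 94.1 radial 0.74mm  Ft -5.1  Fn(left+) -0.4 z 0.0638
5 [ 0.006  -0.0012]
10 [ 0.0121 -0.0017]
15 [ 0.0182 -0.0021]
20 [ 0.0243 -0.0026]
time: 12.98
ee_pos: [0.5883, -0.0586, 0.0638]
tcp_rot: [179.8, 0.1, 90.9]
wrist_force: [1.4, -4.1, 5.8]
opening: 0.0232
grasp_force: 26.9
```

The vertical and forward forces rose unexpectedly here, so I'll look with the wrist camera before going on.

```bash
python3 - <<'E'
from h import *
im=bot.camera('wrist');cv2.imwrite('pics/w3.png',im);c=bot.camera_info('wrist');np.save('w3.npy',c)
for i in range(3):
  bot.camera('top');o=bot.get_obs();print(o['ee_pos'].round(4),o['tcp_rot'].round(2),o['wrist_force'].round(1),o['torque'].round(2))
E
```

```text
[ 0.5882 -0.0589  0.0638] [1.7985e+02 4.0000e-02 9.0850e+01] [ 1.8 -3.6  5.7] [-0.71 -0.28  0.04]
[ 0.5883 -0.059   0.0638] [1.7984e+02 3.0000e-02 9.0840e+01] [ 0.9 -2.7  5.8] [-0.6  -0.31  0.05]
[ 0.5882 -0.059   0.0638] [1.7985e+02 2.0000e-02 9.0840e+01] [ 1.7 -3.2  5.9] [-0.59 -0.29  0.01]
```

View pics/w3.png

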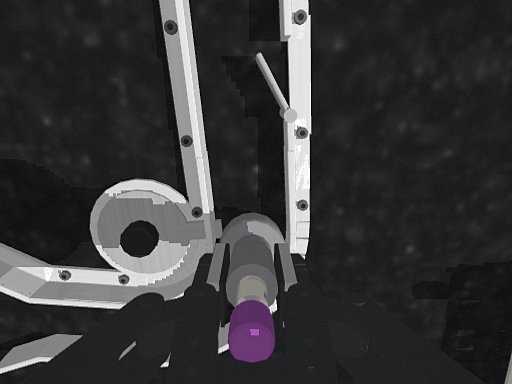

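The foot at (250,240) sits between the rails at the end of the arc, and there is a small tab at (217,230). I'll enlarge it.

```bash
python3 - <<'E'
import cv2
im=cv2.imread('pics/w3.png')[190:310,160:330];cv2.imwrite('pics/w3c.png',cv2.resize(im,None,fx=4.5,fy=4.5,interpolation=cv2.INTER_CUBIC))
E
```

```text
(no output)
```

View pics/w3c.png

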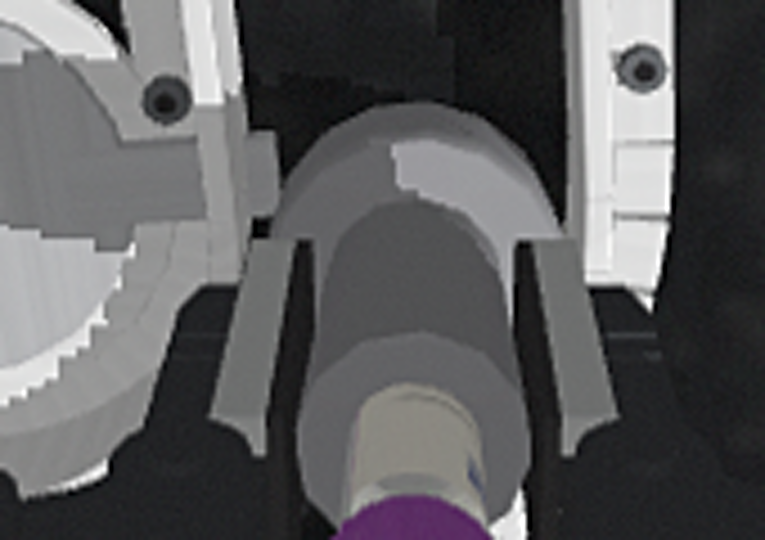

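```bash
python3 - <<'E'
from h import *
c=np.load('w3.npy',allow_pickle=True).item()
uv=np.array([[245,130],[278,135],[278,212],[245,215],[245,60],[575,60],[565,225],[275,235],[415,102]])/4.5+[160,190]
for z in(0,.01,.02):print(z,ray('wrist',uv,z,c).round(4).tolist())
im=cv2.imread('pics/w3.png')
for n,(a,b) in {'tab':(262,175),'face':(237,120),'rail':(222,160),'footshade':(330,180),'floor':(262,110)}.items():print(n,im[int(190+b/4.5),int(160+a/4.5)])
E
```

```text
0 [[0.5635, -0.0554], [0.5684, -0.0561], [0.5682, -0.0688], [0.5632, -0.0694], [0.5638, -0.0443], [0.6118, -0.0436], [0.6118, -0.0704], [0.5677, -0.0727], [0.5886, -0.0506]]
0.01 [[0.5647, -0.0511], [0.5694, -0.0518], [0.5692, -0.0638], [0.5644, -0.0643], [0.565, -0.0406], [0.6105, -0.0399], [0.6104, -0.0652], [0.5687, -0.0674], [0.5885, -0.0465]]
0.02 [[0.5659, -0.0467], [0.5703, -0.0474], [0.5701, -0.0587], [0.5657, -0.0592], [0.5662, -0.0368], [0.6091, -0.0362], [0.6091, -0.0601], [0.5697, -0.0622], [0.5884, -0.0424]]
tab [119 118 118]
face [125 126 125]
rail [151 150 151]
footshade [103  99 100]
floor [29 30 27]
```

```bash
echo '[[-0.004,-0.0003,-0.0002,0,0.02],[-0.008,-0.0005,-0.0002,0,0.02],[-0.012,-0.0008,-0.0002,0,0.02],[-0.012,-0.0008,-0.0002,0,0.02]]' | python3 -m pendant ; python3 g.py 0 0; python3 - <<'E'
from h import *
c0=np.load('w3.npy',allow_pickle=True).item()
def cap(im,c):
    H=cv2.cvtColor(im,cv2.COLOR_BGR2HSV);k,_,st,q=cv2.connectedComponentsWithStats(cv2.inRange(H,(125,60,40),(160,255,255)));i=1+st[1:,4].argmax();return st[i],q[i].round(1),ray('wrist',q[i],.105,c).round(4)
print(cap(cv2.imread('pics/w3.png'),c0))
o=bot.get_obs();c=bot.camera_info('wrist');im=bot.camera('wrist');cv2.imwrite('pics/w4.png',im);np.save('w4.npy',c)
print(o['ee_pos'],cap(im,c))
g=cv2.cvtColor(im,cv2.COLOR_BGR2GRAY)
print('cols',list(range(196,236,1))[0:1]);
for r in range(205,270,3):print(r,' '.join('%3d'%v for v in g[r,190:310:3]))
E
```

```text
time: 13.52
ee_pos: [0.5867, -0.0715, 0.063]
tcp_rot: [180.0, -0.0, 90.8]
wrist_force: [0.8, 1.3, 4.2]
opening: 0.0231
grasp_force: 26.7
t 13.52 phi 84.1 radial -0.65mm  Ft 1.3  Fn(left+) -0.7 z 0.0630
5 [0.006  0.0011]
10 [0.0121 0.001 ]
15 [0.0182 0.0006]
20 [0.0243 0.0001]
(array([ 228,  300,   48,   63, 2472], dtype=int32), array([251.1, 332. ]), array([[ 0.5878, -0.0517]]))
[ 0.58667736 -0.07154349  0.06299926] (array([ 227,  307,   49,   56, 2232], dtype=int32), array([251.3, 335.9]), array([[ 0.5863, -0.0654]]))
cols [196]
205 117 118 118 120 120 114 222 227 192 185 186 190  22  20  22  18  23  36  32  29  30  29  31  35  33  23  16  20  22  18  19  19  15  25 122 230 226 215 218 222
208 120 119 120 119 119 116 224 226 193 188 191 198  18  19  21  28  16  81  87  84  84  85  87  83  89  12  18  18  19  21  20  20  19  36 123 232 227 225 225 225
211 118 119 118 118 118 115 238 230 189 110 116 123  21  22  14  82  84  84  85  82  83  83  83  90  92  96  96  16  24  21  25  24  22  35 123 230 227 219 221 222
214 117 118 117 117 117 116 153 156 137 118 119 124  21  13  85  83  84 
[... 2343 characters left out ...]
  27  75 110 110 112  27  33  30  84  83  30
259 155 132 133  78  36  36  35  34 110 109 111  25  31  31  80  82  81  83  82  82  84  83  83  83  83  82  81  81  17  29  42 110 113 111  21  33  35  31  28  27
262 132 131 130  14  33  34  35  95 110 110 111  21  32  44  81  81  83  84  82  82  84  83  84  84  83  82  81  81  15  24  29 111 109 109  89  34  34  34  34  30
265 134 131 193  31  36  36  33 118 111 111 116  27  26  72  80  81  83  82  80  82  82  93  81  83  84  83  81  82  50  25  27 112 109 110 117  34  39  38  41  28
268 131 178 222  34  36  36  34 113 109 111 115  28  28  84  83  84  82  99 100  98  97  96  98 100  95  81  81  82  86  28  27 116 110 110 111  30  33  49  48  27
```

The carrier is pitched about 0.1 rad in the pads, so something low held the foot back: the tab on the inner rail at the arc end. I'll triangulate the tab from the two wrist views.

```bash
python3 - <<'E'
from h import *
ims=[cv2.imread(f'pics/w{i}.png') for i in(3,4)];cs=[np.load(f'w{i}.npy',allow_pickle=True).item() for i in(3,4)]
g=[cv2.cvtColor(i,cv2.COLOR_BGR2GRAY) for i in ims]
print('w3');[print(r,' '.join('%3d'%v for v in g[0][r,204:232])) for r in range(212,244,2)]
print('w4');[print(r,' '.join('%3d'%v for v in g[1][r,204:236])) for r in range(188,226,2)]
# foot circle front edge & rail edges -> lane at z=.02 and 0
E
```

```text
w3
212 234 231 233 235 244 203 111 119 124 130  73   8  27  23  26  27  25  23  25  23  20  20  22  17  25  21  20  21
214 145 145 145 145 143 127 120 124 126 130 107  12  22  27  29  27  27  28  26  27  22  24  24  24  22  20  22  18
216 152 150 153 153 151 142 122 122 126 129 137   7  23  26  30  20  27  27  24  28  24  23  23  25  21  18  21  15
218 151 151 151 151 152 149 120 124 124 129 132  35  10  16  11  17  16  21  22  29  26  26  22  19  22  20  18  22
220 153 152 151 152 152 146 121 124 123 127 110  98 103 108 109 114 114  59  16  22  26  22  26  23  25  18  19  68
222 159 152 150 152 150 149 131 122 124 126 118 120 118 123 120 122 126  56  16  21  22  23  25  19  17  50  85  83
224 141 154 151 151 151 151 142 122 123 125 123 119 119 120 120 122 127  87  13  22  19  20  14  33  83  83  84  84
226 126 154 151 152 151 152 147 118 123 124 124 118 118 120 118 120 124 117   7  22  17  17  65  86  82  82  86  86
228 110 152 152 151 152 152 147 121 123 124 125 116 117 118 118 117 120 112  29  11  48  83  84  82  84  85  88  99
230 116 158 153 150 152 150 150 131 123 125 127 117 1
[... 2569 characters left out ...]
  21  22  21  13  52  86  85  84  83  83
216 119 119 117 114 153 152 151 149 148 141 118 121 124 121 118 117 118 117 118 121 116  25  19  15  33  84  86  84  83  81  83  82
218 118 118 117 115 150 153 151 151 152 150 133 124 126 121 120 120 120 121 122 123 124  28  14  65  87  86  82  83  82  82  83  85
220 112 111 111 111 137 149 149 148 150 152 140 123 125 126  79  70  74  71  72  61  61  39  85  84  82  83  82  87  87  87  88  89
222 153 154 152 154 146 153 151 149 149 149 142 124 129 136  12  14  13  13  14  33  81  86  82  83  85  84  89  89  93  95  97  97
224 152 153 152 153 147 148 147 148 146 148 145 119 129 106   2  19  17  18  17  72  85  83  82  87  86  90  97  99  97  99  97  97
```

```bash
python3 - <<'E'
from h import *
cs=[np.load(f'w{i}.npy',allow_pickle=True).item() for i in(3,4)]
def tri(uvs):
    A=np.zeros((3,3));b=np.zeros(3)
    for uv,c in zip(uvs,cs):
        E=c['extrinsics'];d=E[:3,:3]@np.linalg.inv(c['mtx'])@np.r_[uv,1];d/=np.linalg.norm(d);M=np.eye(3)-np.outer(d,d);A+=M;b+=M@E[:3,3]
    return np.linalg.solve(A,b).round(4)
print('tab near',tri([(221.3,237.6),(224.2,219.8)]),'far',tri([(220.8,219.4),(223.6,201.6)]))
print('screw',[ray('wrist',(160+165/4.5,190+100/4.5),z,cs[0]) for z in(0,.005)])
for i,(c,a) in enumerate(zip(cs,((214.5,216),(216.8,198)))):
  print('left face bottom z0',ray('wrist',a,0,c).round(4),'top edge z.021',ray('wrist',(209.7,216) if i==0 else (211.5,198),.021,c).round(4))
for i,c in enumerate(cs):
  g=cv2.cvtColor(cv2.imread(f'pics/w{i+3}.png'),cv2.COLOR_BGR2GRAY);r=(216,198)[i];print('right',g[r,284:300])
E
```

```text
tab near [ 0.5693 -0.0626  0.013 ] far [ 0.5684 -0.0536  0.0048]
screw [array([[ 0.55188311, -0.05077797]]), array([[ 0.55279585, -0.04873686]])]
left face bottom z0 [[ 0.5636 -0.0533]] top edge z.021 [[ 0.5633 -0.0445]]
left face bottom z0 [[ 0.5637 -0.053 ]] top edge z.021 [[ 0.5631 -0.0456]]
right [ 17  26 111 129 119 142 222 224 224 225 226 243 221 223 222 223]
right [ 18  24  22  16   7  33 142 126 121 121 193 227 223 225 227 229]
```

The tab is a low block at the inner rail (x up to about 0.569, y -0.053 to -0.063). I'll let go so that the carrier stands upright again, then lift the empty hand for a clear picture.

```bash
echo '[[0,0,0,0,0.05],[0,0,0,0,0.06],[0,0,0,0,0.06],[0,0,-0.03,0,0.06],[0,0,-0.065,0,0.06]]' | python3 -m pendant >/dev/null; echo '[[0,0,-0.035,0,0.06],[0.01,0,-0.065,0,0.06],[0.035,0,-0.07,0,0.06],[0.04,0,-0.07,0,0.06],[0.04,0,-0.07,0,0.06]]' | python3 -m pendant; python3 - <<'E'
from h import *
c=bot.camera_info('wrist');im=bot.camera('wrist');cv2.imwrite('pics/w5.png',im);np.save('w5.npy',c)
r=np.hstack([rect('wrist',im,z,.625,-.01,.08,.12,4900,c) for z in(.0,.02)]);print(r.shape)
for i in range(8):cv2.line(r,(i*49,0),(i*49,5),(0,255,255),1)
cv2.imwrite('pics/r5.png',r)
E
```

```text
time: 14.4
ee_pos: [0.5861, -0.0301, 0.1979]
tcp_rot: [180.0, 0.0, 90.9]
wrist_force: [-0.4, 0.2, -0.3]
opening: 0.0599
grasp_force: 0.0
(588, 784, 3)
```

View pics/r5.png

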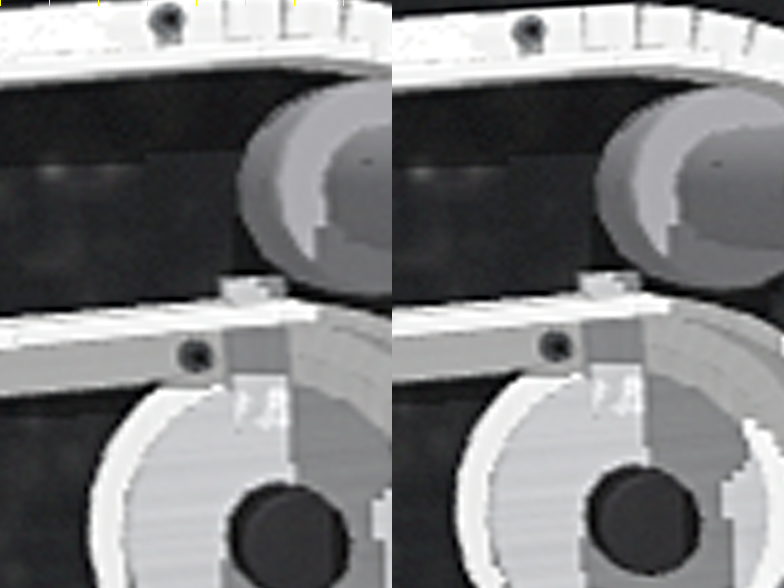

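The tab looks like the clamp bar lying under the rail. I think the real trouble was sliding along the pad direction: the drag pitched the carrier in the pads. I'll grip again with the fingers closing along the direction of travel (yaw 185°), which holds it firmly against pitching.

Careful with the scale: turns go in shares of 45 degrees. That gives: -34 degrees is -0.7556.

```bash
echo '[[-0.01,0.001,0,-0.1333,0.06],[-0.025,0.001,0,-0.2889,0.06],[-0.038,0.001,0,-0.4444,0.06],[-0.0425,0.001,0,-0.6,0.06],[-0.0425,0.001,0,-0.7556,0.06]]' | python3 -m pendant >/dev/null; echo '[[0,0,0,-0.1556,0.06],[0,0,0,-0.3111,0.06],[0,0,0,-0.4667,0.06],[0,0,0,-0.6222,0.06],[0,0,0,-0.7778,0.06]]' | python3 -m pendant>/dev/null; echo '[[0,0,0,-0.1556,0.06],[0,0,0,-0.3111,0.06],[0,0,0,-0.4667,0.06],[0,0,0,-0.5622,0.06],[0,0,0,-0.5622,0.06]]' | python3 -m pendant;python3 - <<'E'
from h import *
c=bot.camera_info('wrist');im=bot.camera('wrist');cv2.imwrite('pics/w6.png',im)
H=cv2.cvtColor(im,cv2.COLOR_BGR2HSV);k,_,st,q=cv2.connectedComponentsWithStats(cv2.inRange(H,(125,60,40),(160,255,255)));i=1+st[1:,4].argmax();print(st[i],q[i],ray('wrist',q[i],.107,c).round(4),bot.get_obs()['ee_pos'])
E
```

```text
time: 15.7
ee_pos: [0.5871, -0.0746, 0.1963]
tcp_rot: [180.0, -0.1, -174.7]
wrist_force: [-0.7, 0.5, 0.4]
opening: 0.0601
grasp_force: 0.0
[234 194  21  26 434] [244.29953917 206.82949309] [[ 0.5858 -0.0785]] [ 0.58718675 -0.07446477  0.19651742]
```

```bash
echo '[[0,-0.005,0.03,0,0.06],[0,-0.005,0.07,0,0.06],[0,-0.005,0.11,0,0.06],[0,-0.005,0.13,0,0.06],[0,-0.005,0.1335,0,0.06]]' | python3 -m pendant |tail -5; echo '[[0,0,0,0,0.06],[0,0,0,0,0.04],[0,0,0,0,0.03],[0,0,0,0,0.026],[0,0,0,0,0.02]]' | python3 -m pendant 25 |tail -5;echo '[[0,0,0,0,0.02],[0,0,0,0,0.02],[0,0,0,0,0.02]]' | python3 -m pendant; python3 g.py 0 0
```

```text
ee_pos: [0.585, -0.0788, 0.0587]
tcp_rot: [179.9, -0.5, -175.1]
wrist_force: [-0.6, 0.3, -0.0]
opening: 0.0597
grasp_force: 0.0
ee_pos: [0.5892, -0.079, 0.0664]
tcp_rot: [-179.9, 0.2, -174.9]
wrist_force: [0.6, -1.3, 5.1]
opening: 0.0232
grasp_force: 24.6
time: 16.83
ee_pos: [0.5892, -0.079, 0.0664]
tcp_rot: [-179.9, 0.2, -174.9]
wrist_force: [0.5, -0.5, 7.1]
opening: 0.0231
grasp_force: 24.7
t 16.83 phi 78.4 radial 3.02mm  Ft -0.3  Fn(left+) -0.6 z 0.0664
5 [0.0014 0.0068]
10 [0.0004 0.0128]
15 [-0.      0.0189]
20 [-0.     0.025]
```

```bash
echo '[[0,0,-0.0008,0,0.02],[0,0,-0.0015,0,0.02],[0,0,-0.0015,0,0.02]]' | python3 -m pendant |egrep 'ee|wrist'; for i in 1 2 3 4 5; do echo '[[0.0003,0,0,0,0.02],[0.0005,0,0,0,0.02]]' | python3 -m pendant | egrep 'ee|wrist'; done
```

```text
ee_pos: [0.5883, -0.0787, 0.0664]
wrist_force: [-0.5, -0.8, 3.4]
ee_pos: [0.5881, -0.0787, 0.0664]
wrist_force: [1.5, -0.4, 3.2]
ee_pos: [0.5877, -0.0788, 0.0665]
wrist_force: [2.3, -1.2, 5.2]
ee_pos: [0.5874, -0.0788, 0.0665]
wrist_force: [4.3, -0.2, 5.0]
ee_pos: [0.5866, -0.0789, 0.0663]
wrist_force: [1.8, -0.8, 8.7]
ee_pos: [0.5862, -0.0789, 0.0664]
wrist_force: [3.0, 0.2, 5.2]
```

```bash
echo '[[0,0,-0.0007,0,0.02],[0,0,-0.0013,0,0.02],[0,0,-0.0013,0,0.02]]' | python3 -m pendant |egrep 'ee|wrist'; for i in 1 2 3 4 ; do echo '[[0.0003,0,0,0,0.02],[0.0005,0,0,0,0.02]]' | python3 -m pendant | egrep 'ee|wrist'; done
```

```text
ee_pos: [0.5855, -0.0789, 0.0666]
wrist_force: [4.0, -1.2, -1.5]
ee_pos: [0.5851, -0.0789, 0.0668]
wrist_force: [4.9, -0.1, -2.6]
ee_pos: [0.5846, -0.079, 0.067]
wrist_force: [4.1, 0.3, -2.0]
ee_pos: [0.5842, -0.0791, 0.0672]
wrist_force: [4.3, -1.0, -1.9]
ee_pos: [0.5837, -0.0791, 0.0673]
wrist_force: [4.9, -0.5, -0.7]
```

```bash
echo '[[0,0,0,0,0.05],[0,0,0,0,0.05],[0,0,0,0,0.05],[0,0,0,0,0.05]]' | python3 -m pendant; python3 - <<'E'
from h import *
def cap(im,c):
    H=cv2.cvtColor(im,cv2.COLOR_BGR2HSV);k,_,st,q=cv2.connectedComponentsWithStats(cv2.inRange(H,(125,60,40),(160,255,255)));i=1+st[1:,4].argmax();return st[i],q[i].round(1),ray('wrist',q[i],.105,c).round(4)
c=bot.camera_info('wrist');im=bot.camera('wrist');cv2.imwrite('pics/w7.png',im);np.save('w7.npy',c)
print(cap(im,c))
g=cv2.cvtColor(im,cv2.COLOR_BGR2GRAY)
for r in range(190,260,4):print(r,' '.join('%3d'%v for v in g[r,190:330:3]))
E
python3 g.py 0 0
```

```text
time: 19.17
ee_pos: [0.5833, -0.079, 0.0671]
tcp_rot: [180.0, -0.0, -174.9]
wrist_force: [-0.7, -0.2, 0.1]
opening: 0.0498
grasp_force: 0.0
(array([ 227,  307,   46,   56, 2141], dtype=int32), array([249.6, 335.7]), array([[ 0.5821, -0.0781]]))
190  45  52  51  52  51  51  49  42  44  41  44  25  31  27 181 255 184 189 174 163 164 166 163 165 168 189 189 186 160 151 151 149 150 153 150 190 191 187 190 193 190 189 189 188 188 189 188
194  45  49  59  57  54  47  45  43  43  40  43  28  31  33  33  21 148 190 186 191 179 164 165 167 163 165 165 165 150 148 150 148 149 150 146 167 166 168 169 169 168 168 168 165 167 167 167
198  47  49  48  50  49  47  46  47  44  42  41  26  31  32  33  72 108 107 147 190 188 172 183 185 163 165 168 164 168 164 165 168 165 165 165 165 165 164 165 165 165 164 165 165 165 166 166
202  50  48  45  47  49  48  45  46  52  51  47  30  34  52 113 108 112 111 112 109 115 125 184 187 183 183 191 183 183 187 169 167 155 159 159 159 160 165 165 165 163 159 161 159 158 183 182
206  31  29  45  45  49  47  49  52  61  58  53  30 109 110 108 111 111 117 119 118 118
[... 2048 characters left out ...]
 163 165 165 161 163 171 162 204 125 110 110 110 111 109 109 110 110 111 110 110 109 107 116 200 204  16  28  24  30  31  34  36  45  43 119 140 141 147  22  28  31  32
254 140 144  33  43  46 163 165 163 159 165 172 167 163  93 108 108 111 109 110 110 111 110 109 110 110 109 109 105 195  21  31  29  27  33  34  39  36  41  44  37 142 140 139  73  29  32  33
258 141 132  43  41  63 255 178 159 161 165 169 167 169 104 109 108 109 110 110 110 111 111 110 108 110 110 108 109  25  26  30  26  24  35  37  35  37  42  44  42 116 140 140 143  40  49  48
t 19.22 phi 77.4 radial -2.72mm  Ft 0.3  Fn(left+) -0.1 z 0.0671
5 [-0.0042  0.0051]
10 [-0.0053  0.0111]
15 [-0.0058  0.0172]
20 [-0.0059  0.0233]
```

```bash
echo '[[-0.0015,0,0,0,0.05],[-0.0028,0,0,0,0.05],[-0.0028,0,0,0,0.05]]' | python3 -m pendant >/dev/null;python3 g.py 0 0|head -1; echo '[[0,0,0,0,0.03],[0,0,0,0,0.03],[0,0,0,0,0.02],[0,0,0,0,0.02],[0,0,0,0,0.02]]' | python3 -m pendant 20 |tail -5;echo '[[0,0,0,0,0.02],[0,0,0,0,0.02]]' | python3 -m pendant; python3 g.py 0 0
```

```text
t 19.47 phi 78.2 radial 0.45mm  Ft 0.5  Fn(left+) -0.2 z 0.0672
ee_pos: [0.5865, -0.0789, 0.0672]
tcp_rot: [-180.0, 0.0, -174.9]
wrist_force: [0.5, -0.1, 0.3]
opening: 0.0229
grasp_force: 20.3
time: 20.05
ee_pos: [0.5864, -0.0789, 0.0672]
tcp_rot: [-180.0, 0.0, -174.9]
wrist_force: [0.4, -1.1, 1.1]
opening: 0.0231
grasp_force: 20.4
t 20.05 phi 78.1 radial 0.25mm  Ft -1.0  Fn(left+) -0.6 z 0.0672
5 [-0.0013  0.006 ]
10 [-0.0023  0.012 ]
15 [-0.0028  0.0181]
20 [-0.0028  0.0242]
```

```bash
echo '[[-0.0006,0.003,0,0,0.02],[-0.0013,0.006,0,0,0.02]]' | python3 -m pendant|egrep 'ee|wrist'; python3 g.py 0 0|head -1;echo '[[-0.0005,0.003,0,0,0.02],[-0.001,0.006,0,0,0.02]]' | python3 -m pendant|egrep 'ee|wrist'; python3 g.py 0 0
```

```text
ee_pos: [0.5877, -0.0739, 0.0676]
wrist_force: [3.0, -10.0, 5.6]
t 20.22 phi 82.3 radial 0.69mm  Ft -9.5  Fn(left+) -4.3 z 0.0676
ee_pos: [0.5888, -0.0671, 0.068]
wrist_force: [3.8, -2.4, 0.7]
t 20.38 phi 87.8 radial 1.16mm  Ft -2.2  Fn(left+) -3.9 z 0.0680
5 [0.0006 0.0062]
10 [0.0006 0.0123]
15 [0.0006 0.0184]
20 [0.0006 0.0246]
```

```bash
for i in 1 2 3; do echo '[[-0.0002,0.001,0,0,0.02],[-0.0002,0.002,0,0,0.02]]' | python3 -m pendant|egrep 'wrist'; python3 g.py 0 0|head -1;done
```

```text
wrist_force: [5.1, -3.2, 3.2]
t 20.55 phi 89.9 radial 1.07mm  Ft -3.2  Fn(left+) -5.1 z 0.0680
wrist_force: [5.0, -4.4, 3.0]
t 20.72 phi 91.0 radial 1.14mm  Ft -4.5  Fn(left+) -4.9 z 0.0681
wrist_force: [3.8, -5.5, 2.9]
t 20.88 phi 92.6 radial 1.18mm  Ft -5.6  Fn(left+) -3.5 z 0.0681
```

```bash
for i in 1 2 3 4; do echo '[[-0.0003,0,0,0,0.02],[-0.0005,0,0,0,0.02]]' | python3 -m pendant|egrep 'wrist'; python3 g.py 0 0|head -1;done
```

```text
wrist_force: [4.1, -3.3, 3.0]
t 21.05 phi 92.7 radial 1.49mm  Ft -3.5  Fn(left+) -4.0 z 0.0679
wrist_force: [2.8, -3.6, 3.2]
t 21.22 phi 92.7 radial 1.84mm  Ft -3.8  Fn(left+) -2.6 z 0.0679
wrist_force: [3.3, -3.6, 2.4]
t 21.38 phi 92.8 radial 2.17mm  Ft -3.8  Fn(left+) -3.1 z 0.0678
wrist_force: [3.2, -3.7, 4.5]
t 21.55 phi 92.9 radial 2.49mm  Ft -3.8  Fn(left+) -3.0 z 0.0677
```

```bash
for i in 1 2 3; do echo '[[0,0.0005,-0.0002,0,0.02],[0,0.001,-0.0002,0,0.02]]' | python3 -m pendant|egrep 'wrist'; python3 g.py 0 0|head -1;done
```

```text
wrist_force: [2.9, -3.7, 3.3]
t 21.72 phi 93.7 radial 2.32mm  Ft -3.9  Fn(left+) -2.7 z 0.0677
wrist_force: [3.3, -4.7, 3.2]
t 21.88 phi 94.7 radial 2.19mm  Ft -4.9  Fn(left+) -2.9 z 0.0677
wrist_force: [3.2, -3.3, 2.7]
t 22.05 phi 95.5 radial 2.13mm  Ft -3.6  Fn(left+) -2.9 z 0.0678
```

```bash
cat > s.py <<'E'
from h import *
o=bot.get_obs();p=o['ee_pos'];f=o['wrist_force'];u=np.array([-.0906,.9959]);n=np.array([-.9959,-.0906])
d=p[:2]-[.5874,-.0581]
print('t %.2f s %.1f left %.1f mm  Ft %.1f Fn %.1f fz %.1f z %.4f'%(o['time'],d@u*1e3,d@n*1e3,f[:2]@u,f[:2]@n,f[2],p[2]))
E
for i in 1 2 3; do echo '[[0,0.001,-0.0003,0,0.02],[0,0.002,-0.0003,0,0.02]]' | python3 -m pendant>/dev/null; python3 s.py;done
```

```text
t 22.22 s 2.7 left -1.9 mm  Ft -3.0 Fn -2.0 fz 1.5 z 0.0678
t 22.38 s 4.9 left -1.8 mm  Ft -1.5 Fn -3.1 fz -0.4 z 0.0679
t 22.55 s 6.8 left -1.8 mm  Ft -1.2 Fn -2.1 fz -2.5 z 0.0683
```

```bash
for i in 1 2 3 4; do echo '[[-0.0001,0.0015,0.0001,0,0.02],[-0.0001,0.003,0.0001,0,0.02]]' | python3 -m pendant>/dev/null; python3 s.py;done
```

```text
t 22.72 s 9.7 left -1.9 mm  Ft -1.2 Fn -1.8 fz -1.5 z 0.0683
t 22.88 s 12.8 left -1.9 mm  Ft -0.7 Fn 0.9 fz -1.2 z 0.0682
t 23.05 s 15.7 left -2.1 mm  Ft -0.3 Fn 0.1 fz -1.5 z 0.0682
t 23.22 s 18.6 left -2.4 mm  Ft 0.1 Fn 0.8 fz -1.4 z 0.0682
```

```bash
for i in 1 2 3 4; do echo '[[0.0001,0.003,0.0001,0,0.02],[0.0002,0.006,0.0001,0,0.02]]' | python3 -m pendant>/dev/null; python3 s.py;done
```

```text
t 23.38 s 24.7 left -2.3 mm  Ft -0.7 Fn -0.3 fz -1.8 z 0.0682
t 23.55 s 30.8 left -2.1 mm  Ft 0.1 Fn -0.9 fz -2.1 z 0.0681
t 23.72 s 36.8 left -1.9 mm  Ft -0.2 Fn -0.3 fz -2.7 z 0.0680
t 23.88 s 42.8 left -1.7 mm  Ft 0.2 Fn 0.7 fz -2.0 z 0.0679
```

```bash
for i in 1 2 3 4; do echo '[[0,0.0025,0.0001,0,0.02],[0,0.005,0.0002,0,0.02]]' | python3 -m pendant>/dev/null; python3 s.py;done
```

```text
t 24.05 s 47.7 left -1.7 mm  Ft 0.3 Fn -0.1 fz -1.5 z 0.0677
t 24.22 s 52.6 left -1.8 mm  Ft -1.3 Fn -0.8 fz -1.6 z 0.0676
t 24.38 s 57.5 left -1.9 mm  Ft -1.4 Fn -0.3 fz 1.6 z 0.0675
t 24.55 s 62.4 left -2.0 mm  Ft -2.5 Fn 0.8 fz 3.0 z 0.0675
```

```bash
for i in 1 2 3 4; do echo '[[0,0.002,-0.0001,0,0.02],[0,0.004,-0.0001,0,0.02]]' | python3 -m pendant>/dev/null; python3 s.py;done
```

```text
t 24.72 s 66.5 left -2.0 mm  Ft -2.8 Fn -0.5 fz 3.0 z 0.0675
t 24.88 s 70.5 left -1.9 mm  Ft -3.5 Fn 0.2 fz 3.4 z 0.0675
t 25.05 s 74.1 left -1.7 mm  Ft -6.3 Fn 1.4 fz 4.7 z 0.0675
t 25.22 s 77.9 left -1.4 mm  Ft -6.0 Fn 2.7 fz 4.8 z 0.0675
```

```bash
for i in 1 2 3; do echo '[[0,0.0015,-0.0003,0,0.02],[0,0.003,-0.0003,0,0.02]]' | python3 -m pendant>/dev/null; python3 s.py;done
```

```text
t 25.38 s 81.1 left -1.1 mm  Ft -5.5 Fn 2.1 fz 2.4 z 0.0675
t 25.55 s 84.4 left -1.0 mm  Ft -3.7 Fn 1.8 fz 0.7 z 0.0675
t 25.72 s 87.8 left -1.2 mm  Ft -1.6 Fn 2.3 fz -2.1 z 0.0677
```

```bash
for i in 1 2 3 4; do echo '[[0,0.002,0.0001,0,0.02],[0,0.004,0.0001,0,0.02]]' | python3 -m pendant>/dev/null; python3 s.py;done
```

```text
t 25.88 s 91.8 left -1.5 mm  Ft -1.5 Fn 3.0 fz -2.6 z 0.0679
t 26.05 s 95.8 left -1.8 mm  Ft -1.6 Fn 2.5 fz -1.8 z 0.0681
t 26.22 s 99.7 left -1.8 mm  Ft -1.8 Fn 1.6 fz -1.8 z 0.0681
t 26.38 s 103.7 left -1.8 mm  Ft -1.2 Fn 2.8 fz -1.5 z 0.0680
```

```bash
for i in 1 2 3 4 5 6; do echo '[[0,0.001,0.0001,0,0.02],[0,0.002,0.0001,0,0.02]]' | python3 -m pendant>/dev/null; python3 s.py;done
```

```text
t 26.55 s 105.6 left -1.8 mm  Ft -0.4 Fn 2.2 fz -1.8 z 0.0678
t 26.72 s 107.6 left -1.8 mm  Ft 0.2 Fn 2.1 fz -1.8 z 0.0678
t 26.88 s 109.6 left -1.8 mm  Ft -0.5 Fn 2.1 fz -1.9 z 0.0677
t 27.05 s 111.5 left -1.8 mm  Ft -0.9 Fn 1.6 fz -1.8 z 0.0676
t 27.22 s 113.4 left -1.9 mm  Ft -2.4 Fn 2.6 fz -2.2 z 0.0675
t 27.38 s 115.6 left -1.9 mm  Ft 0.0 Fn 3.1 fz -1.3 z 0.0675
```

```bash
for i in 1 2 3 4 5; do echo '[[0,0.001,0,0,0.02],[0,0.0015,0,0,0.02]]' | python3 -m pendant>/dev/null; python3 s.py;done
```

```text
t 27.55 s 117.1 left -1.9 mm  Ft -0.1 Fn 1.8 fz -1.1 z 0.0675
t 27.72 s 118.4 left -2.1 mm  Ft -1.6 Fn 0.8 fz -0.6 z 0.0675
t 27.88 s 119.9 left -2.1 mm  Ft -2.4 Fn 0.7 fz -1.0 z 0.0676
t 28.05 s 121.4 left -2.1 mm  Ft -1.9 Fn 1.3 fz -0.7 z 0.0676
t 28.22 s 122.9 left -2.1 mm  Ft -3.0 Fn -1.2 fz 1.2 z 0.0676
```

```bash
for i in 1 2 3 4; do echo '[[0,0.0007,0,0,0.02],[0,0.001,0,0,0.02]]' | python3 -m pendant>/dev/null; python3 s.py;done
python3 - <<'E'
from h import *
c=bot.camera_info('wrist');im=bot.camera('wrist');cv2.imwrite('pics/w8.png',im);np.save('w8.npy',c)
im=bot.camera('scene');cv2.imwrite('pics/s8.png',im)
E
```

```text
t 28.38 s 123.9 left -2.0 mm  Ft -2.2 Fn 0.2 fz 0.9 z 0.0676
t 28.55 s 124.9 left -2.0 mm  Ft -2.8 Fn -0.1 fz 1.8 z 0.0676
t 28.72 s 125.9 left -2.0 mm  Ft -3.4 Fn -0.5 fz 2.9 z 0.0676
t 28.88 s 126.6 left -2.0 mm  Ft -6.3 Fn -1.0 fz 2.8 z 0.0676
```

```bash
echo '[[0,-0.001,0,0,0.02],[0,-0.001,0,0,0.03],[0,-0.001,0,0,0.04],[0,-0.001,0,0,0.05],[0,-0.001,0,0,0.05]]' | python3 -m pendant; python3 s.py;  echo '[[0,0,-0.03,0,0.055],[0,0,-0.06,0,0.055],[0,0,-0.1,0,0.055],[0,0,-0.13,0,0.055],[0,0,-0.13,0,0.055]]' | python3 -m pendant | head -2
python3 - <<'E'
from h import *
c=bot.camera_info('wrist');im=bot.camera('wrist');cv2.imwrite('pics/w9.png',im);np.save('w9.npy',c)
H=cv2.cvtColor(im,cv2.COLOR_BGR2HSV);k,_,st,q=cv2.connectedComponentsWithStats(cv2.inRange(H,(125,60,40),(160,255,255)));i=1+st[1:,4].argmax();print(st[i],q[i],ray('wrist',q[i],.107,c).round(4))
g=cv2.cvtColor(im,cv2.COLOR_BGR2GRAY)
# rail-top-plane rectification, outlet-aligned dump : u along travel, columns; rows lateral
o=np.array([.5874,-.0581]);u=np.array([-.0906,.9959]);n=np.array([-.9959,-.0906])
print('s from 70 to 134 step 2 ->')
for l in range(-30,31,3):
    P=np.array([[*(o+u*s/1e3+n*l/1e3),.02] for s in range(70,136,2)]);p=proj('wrist',P,c)
    print('%4d'%l,' '.join('%3d'%(g[int(round(v)),int(round(h))] if 0<=v<384 and 0<=h<512 else -1) for h,v in p))
E
```

```text
time: 29.4
ee_pos: [0.5776, 0.0678, 0.0672]
tcp_rot: [180.0, -0.0, -174.9]
wrist_force: [-0.6, 0.9, 0.0]
opening: 0.0501
grasp_force: 0.0
t 29.40 s 126.3 left -1.7 mm  Ft 1.0 Fn 0.5 fz 0.0 z 0.0672
time: 29.82
ee_pos: [0.5796, 0.0679, 0.2045]
[233 186  20  25 394] [243.02284264 198.34263959] [[0.5757 0.0627]]
s from 70 to 134 step 2 ->
 -30 216 244 255 255 255 255 255 255 255 255 255 255 255 255 255 255 255 255 255 214 128 157 155 155 156 155 157 157 153 106 255 255 255
 -27 224 218 213 255 255 255 255 255 255 255 255 255 255 255 255 255 255 255 255 239  85 126 154 159 158 159 158 127 100  93 255 255 255
 -24 119 123 141 202 223 252 255 252 255 255 255 255 255 255 255 255 255 255 255 241  81  85  81  99 103  98  96  84  80 155 193 165 161
 -21 128 130 131 129 120 162 218 252 146   0   0   2   5   0   7   3  11   8  26 201 184  82  92  86  89  84  85  84  80 186 192 193 162
 -18  33 140 137 128 132 135 132 122 149 216 255 220 170  19  35  36  38  38 123 193 193 183 153  90  81  80  86 122 155 196 190 191 178
 -15  32  37  29  27  29  36  84 130 136 131 129 118 167 223 255 176  33  34 
[... 1414 characters left out ...]
121 123 122 110
  18  47  48  48  52  47  46  46  45  44  42  42  45  45  41  42  42  43  28  25  86 111 110 114 121 124 122 123 123 121 115 111 109 105
  21  37  35  31  28  29  26  19  18  18  15  17  22  21  19  23  25  26  10   8   7   0  86 105 104 104 102 105 103 103 103  93  47  10
  24 255 255 255 255 255 255 255 255 255 255 255 255 255 255 255 255 255 255 255 255 255 255 192 192 192 193 193 193 194 193 195 192 187
  27 149 152 151 151 151 152 149 152 152 152 153 151 152 153 152 151 152 151 151 151 152 154 159 159 160 160 159 165 164 164 164 165 164
  30 185 187 186 186 185 185 186 186 186 187 185 185 186 185 186 186 185 185 184 186 186 186 185 187 187 188 186 185 185 186 185 185 185
```

The last wrist picture (pixel dump) shows the gate flap back at about 15 mm into the lane, with its tip right behind the foot. The carrier stands free in the pocket and the hand is clear, so I'll hand in the job.

```bash
python3 -c "
from workcell import bot
print(bot.job_done())"
```

```text
the job is handed in; nothing more can be done
None
```

I handed the job in at about 30 s: the carrier stands free in the docking pocket with the gate sprung shut behind it. Near the end of the bend, at a low tab inside the inner rail, it dragged and tilted about 0.1 rad. I regripped it there and it then passed with up to about 10 N at the wrist. No verdict was returned.

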